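# Inspect the large nut under a hand magnifier held at the set height

### The arm

A 7-joint arm with a two-finger parallel gripper is mounted at the origin on the work surface; the furniture and walls round the work are solid. World frame = base frame: x ahead of the robot, y to its left, z up, the work surface at z = 0. Lengths are in m, angles in rad, forces in N, time in s.
With the tool pointing down it reaches from about 0.4 to 0.85 m from the base axis. Payload 4.5 kg.
Tool frame: the origin (TCP) lies at the very end of the fingers, on their centre line; the grasp point (between the pads) lies 19 mm behind it (tcp_to_grasp is the z of the grasp point in the tool frame, in m); z points along the fingers, y is the line along which they close (so a half turn about z gives the same grasp; the last joint's range is limited). The gripper opens to 88 mm and grips with 3 to 60 N. Pads are 18 mm wide; open, the fingers measure 123 mm over their backs; the gripper's body (75 mm by 187 mm) begins 45 mm behind the grasp point.
Start: joints at [-1.213, 0.689, -0.195, 1.565, 0.157, 0.902, -0.215], TCP at [0.199, 0.593, 0.2] pointing down, gripper open.
Joint ranges: [-3.01, 3.01], [-0.46, 2.08], [-1.47, 1.51], [0.13, 2.56], [-1, 4.14], [0.04, 2.09], [-2.66, 2.66]. Speed limits (rad/s): [2.57, 2.57, 3.14, 3.14, 3.14, 3.14, 3.14].

### API

Orientations are given as a unit quaternion [x, y, z, w].
In Python, from plant import * gives the robot as it stands. The module is installed in compiled form; this text tells all that it offers.
- The arm moves only by the shell command python3 -m jog 'ROWS' [OPENING] [FORCE]. ROWS is JSON, a list that holds one entry, the list of rows, each a list of 6 numbers: the shift along the tool's x, y, z in m, then the turn, a rotation vector about the tool's x, y, z in rad. In form: [[[dx, dy, dz, ax, ay, az], ...]]. A call has 1 to 12 rows; each row shifts and turns the commanded pose from where the row before left it, along the tool's axes as they then stand; what a row does not reach is not made up. A row lasts 1/8 s, in which the tool goes at most 62.5 mm and 10.7 degrees, less where a joint would pass 70% of its speed; a pose out of reach is approached as far as the arm can. A call with a gripper value outside its range is refused whole. OPENING is the finger opening in m, from 0 to 0.0881, set as the call begins (- or left out, the last holds). The fingers move at their own pace and stop on an object; FORCE is the grip in N (left out, the last holds). Time passes only in rows, so rows that do not move let the fingers close. It gives the time, the measured TCP pose, the force, the opening and the grip force at its end, in the units of the state.
- get_state(): the state, without advancing time (a new reading comes with each control period).
- snapshot(name): name is "scene" or "top" or "wrist"; returns a dict with "frame" (480x640x3 uint8, red, green, blue), "mtx" (3x3 intrinsics, pixels), "D" ([k1, k2, p1, p2, k3] as OpenCV has them; the pictures are not rectified), "xyz" and "orientation" of the camera in the world; the wrist camera has in their place "mount" (4x4, takes a point from camera to tool coordinates, whose origin is the TCP and whose axes are the flange's). Camera axes: x right, y down, z forward; pixel columns grow to the right and rows downward; lengths in m; the calibration is good to about 2 mm. A picture is of the moment at which its call begins: read the wrist's pose just before it. There is no depth.
- finish_job(): hands the job in; it is judged then, once.
The state is a dict: "clock": time; "q": joint angles; "qd": joint speeds; "joint_torque": joint torques, N m; "tool_pos": TCP position; "eef_rot": TCP orientation; "contact_force": force on the tool from outside, world axes, zero at the start; "moment": the same for the moment, N m; "opening": opening from 0.0 (shut) to 1.0 (fully open); "finger_force": force on a finger pad.
Only numpy, scipy, OpenCV 4.12 (cv2) and the standard library are available. Lean on these libraries where they do the work, as an engineer would, in place of code of your own. Each camera call takes 0.05 s, during which the arm holds its last target. There are 200 camera calls.

### The job

Drop the largest of the three loose hex nuts into the round steel parts dish on the plywood board. Then pick up the white magnifier and hold it level and centred over that nut, with the underside of its white ring at the height of the surface gauge's pointed scriber, which is set to the glass's focus. Finish there, still holding the glass steady and clear of gauge and dish; do not knock the scriber, the dish or the other nuts out of place.

Things in the scene. Friction and masses are not known exactly. Their poses are not given: they have to be found in the camera images.
- nut_large: the largest of three loose hex nuts, plain bright steel: 30 mm across flats, 35 mm across corners, 16 mm high. It lies flat on the counter (z = 0), right of the board. Origin: centre of its underside. Its y axis is square to a pair of flats, its x axis runs through two corners, z up.
- nut_middle: a darker hex nut, 24 mm across flats, 28 mm across corners, 13 mm high, lying on the counter; stays where it is. Origin: centre of its underside.
- nut_small: the smallest hex nut, 19 mm across flats, 22 mm across corners, 10 mm high, lying on the counter; stays where it is. Origin: centre of its underside.
- parts_dish: round open stainless dish standing loose on the board, 90 mm wide over the rim, 28 mm high, with flared thin walls and a flat inner floor 64 mm wide that lies 7 mm above its underside; 0.3 kg. Origin: centre of its underside, z up.
- work_board: plywood board 365 x 420 mm (x, y) and 18 mm thick, lying fixed over two trays; its top is 18 mm above its origin (centre of its underside), at world z = 0.096.
- magnifier: white hand magnifier, 296 mm long, 0.19 to 0.29 kg, lying flat on the board: a ring (outer diameter 140 mm, 38 mm thick) with clear glass about 96 mm wide, and a straight handle. Origin: in the plane of the underside, midway along the length; y runs lengthwise towards the ring, z up. Ring from y = +8 to +148 mm, handle from y = +8 to -148 mm. Centre of mass at y = +34 mm.
- lens (a point): centre of the white ring, in the plane of its underside (magnifier frame x 0, y +78 mm, z 0).
- handle_neck (a point): middle of the magnifier's handle close to the ring, the best place to grip it from above, firmly, across its x axis (magnifier frame x 0, y -20 mm, z 18 mm); here the handle is 29 mm wide and spans 4 to 33 mm above the underside. Farther back it widens and leans slightly to +x.
- surface_gauge: machinist's surface gauge, fixed, left of the dish: dark base 60 x 84 x 22 mm, upright spindle 9 mm thick reaching 248 mm up, on it a clamp with a thin level scriber (5 mm rod). Origin: centre of the base's underside, on the spindle's axis. The scriber's point reaches 75 mm to the gauge's -y, its bent end 85 mm to +y. The point ends about 105 mm from the dish's centre.
- scriber_tip (a point): the sharp point of the scriber; its height is the set height for the underside of the magnifier's ring.
- scriber (a joint): height setting of the scriber clamp on the spindle, in m: the scriber's point is 85 mm above the board at 0 and 150 mm above it at 0.065. Held by friction, moves if it is pushed with more than about 3 N; not to be changed.

How it is judged:
On the way:
1. the largest nut lies in the dish, let go (horizontal distance between nut_large and parts_dish below 0.04 m and z of nut_large in the frame of parts_dish between 0 and 0.026 m and contact force between the fingers and nut_large below 0.1 N and linear speed of nut_large below 0.03 m/s), for 0.2 s.
At the end, for the whole second after the job is handed in: The largest nut lies in the upright dish; the fingers hold the magnifier still and level (within 0.1 rad), the centre of its ring within 30 mm (horizontally) of the nut's centre, the ring's underside within 10 mm of the scriber point's height, the magnifier touching neither gauge nor dish (horizontal distance between nut_large and parts_dish below 0.04 m and z of nut_large in the frame of parts_dish between 0 and 0.026 m and angle between each of parts_dish, lens's own z axis and vertical below 0.1 rad and contact force between the fingers and magnifier above 1 N and z of lens in the frame of scriber_tip between -0.01 and 0.01 m and horizontal distance between lens and nut_large below 0.03 m and linear speed of magnifier below 0.02 m/s and angular speed of magnifier below 0.15 rad/s and contact force between magnifier and surface_gauge below 0.2 N and contact force between magnifier and parts_dish below 0.2 N); the arm keeps its last pose, push and grip.
It fails at once if the scriber's point is knocked more than 5 mm from its setting (distance of scriber_tip from where it was at the start of the episode above 0.005 m).
It fails at once if the dish is shifted by more than 30 mm (distance of parts_dish from where it was at the start of the episode above 0.03 m).
It fails at once if one of the two smaller nuts is moved by more than 20 mm (distance of any of nut_middle, nut_small from where it was at the start of the episode above 0.02 m).
It also fails if it takes over 54 s, if anything falls off the work surface, if the arm or the gripper's body presses on something with over 40 N, if the wrist force passes 120 N, or if a joint passes its speed limit or range.

## Working session

There is one attempt and no reset: what is moved stays moved. The work goes in short steps, Python scripts to look and compute and a shell command to move; the robot and the scene stay as the last step left them, time stands still between calls to the robot, and variables do not carry over. Pictures are saved under pics/ and viewed, at most 10 in all, crops included, and the job is handed in when it is done.

```bash
mkdir -p pics; cat > h.py <<'E'
from plant import *
import numpy as np, cv2
from scipy.spatial.transform import Rotation as R
def snap(n,f=None):
    s=get_state(); d=snapshot(n)
    if n=="wrist":
        T=np.eye(4);T[:3,:3]=R.from_quat(s["eef_rot"]).as_matrix();T[:3,3]=s["tool_pos"];T=T@np.array(d["mount"])
    else:
        T=np.eye(4);o=np.array(d["orientation"]);T[:3,:3]=R.from_quat(o).as_matrix() if o.size==4 else o;T[:3,3]=d["xyz"]
    d["T"]=T;d["s"]=s
    if f: cv2.imwrite("pics/"+f+".png",d["frame"][:,:,::-1])
    return d
def rays(d,px):
    p=cv2.undistortPoints(np.array(px,float).reshape(-1,1,2),np.array(d["mtx"]),np.array(d["D"])).reshape(-1,2)
    v=np.c_[p,np.ones(len(p))]@d["T"][:3,:3].T
    return d["T"][:3,3],v
def onz(d,px,z):
    c,v=rays(d,px); return c+v*((z-c[2])/v[:,2])[:,None]
def two(d1,p1,d2,p2):
    c1,v1=rays(d1,[p1]);c2,v2=rays(d2,[p2]);a,b=v1[0],v2[0]
    t=np.linalg.lstsq(np.c_[a,-b],c2-c1,rcond=None)[0]
    q1,q2=c1+a*t[0],c2+b*t[1]; return (q1+q2)/2,np.linalg.norm(q1-q2)
def proj(d,P):
    Ti=np.linalg.inv(d["T"]);return cv2.projectPoints(np.array(P,float).reshape(-1,1,3),cv2.Rodrigues(Ti[:3,:3])[0],Ti[:3,3],np.array(d["mtx"]),np.array(d["D"]))[0].reshape(-1,2)
E
python3 - <<'E'
from h import *
for n in("scene","top"):
    d=snap(n,n+"1");print(n,d["T"].round(3).tolist(),np.array(d["mtx"]).round(1).tolist())
s=get_state();print({k:np.round(v,3).tolist() for k,v in s.items()})
print(np.round(snapshot("wrist")["mount"],3).tolist())
E
```

```text
scene [[0.771, -0.473, 0.425, 0.145], [-0.636, -0.577, 0.512, -0.462], [0.003, -0.665, -0.747, 0.753], [0.0, 0.0, 0.0, 1.0]] [[439.5, 0.0, 323.6], [0.0, 439.5, 242.0], [0.0, 0.0, 1.0]]
top [[-0.005, -0.986, 0.167, 0.329], [-1.0, 0.008, 0.014, -0.035], [-0.015, -0.166, -0.986, 1.28], [0.0, 0.0, 0.0, 1.0]] [[500.6, 0.0, 322.6], [0.0, 500.6, 232.3], [0.0, 0.0, 1.0]]
{'clock': 0.1, 'q': [-1.213, 0.69, -0.195, 1.566, 0.157, 0.902, -0.215], 'qd': [0.0, -0.002, 0.001, -0.0, 0.001, 0.002, 0.001], 'joint_torque': [-0.002, -52.85, -1.272, -15.384, -0.053, 0.002, 0.0], 'tool_pos': [0.199, 0.592, 0.2], 'eef_rot': [0.161, 0.987, -0.001, -0.0], 'contact_force': [-0.006, -0.056, -0.505], 'moment': [0.05, -0.015, 0.017], 'finger_force': 0.0, 'opening': 1.001}
[[-0.001, -0.957, -0.291, 0.076], [1.0, -0.0, -0.001, -0.0], [0.001, -0.291, 0.957, -0.185], [0.0, 0.0, 0.0, 1.0]]
```

View pics/scene1.png

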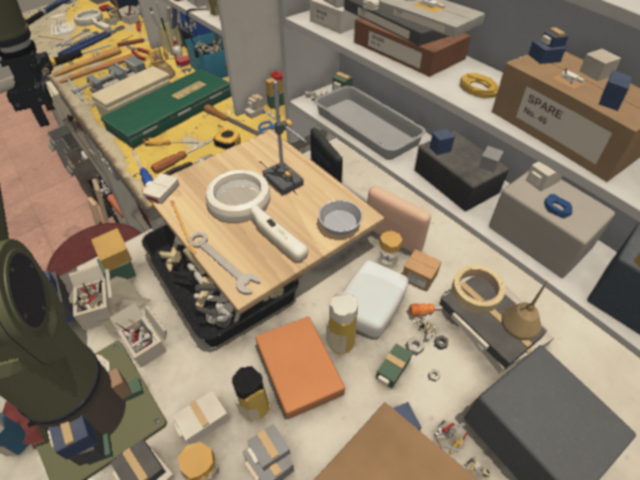

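View pics/top1.png

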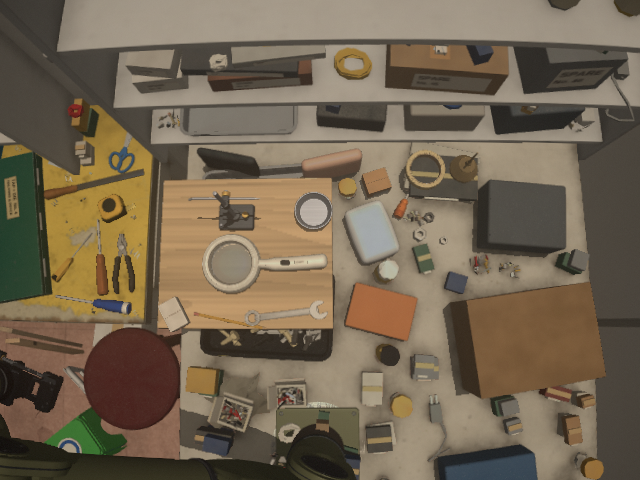

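Top view: dish at about (314,211), the magnifier ring at (231,263) with its handle pointing right, gauge at (237,215), and nuts near (415-443, 215-240). I'll enlarge the nuts and gauge.

```bash
python3 - <<'E'
from h import *
a=cv2.imread("pics/top1.png");b=cv2.imread("pics/scene1.png")
c=[cv2.resize(a[185:260,385:485],(400,300),interpolation=2),cv2.resize(b[290:390,380:480],(400,300),interpolation=2),
cv2.resize(a[180:255,180:280],(400,300),interpolation=2),cv2.resize(b[90:210,240:400],(400,300),interpolation=2)]
cv2.imwrite("pics/c1.png",np.vstack([np.hstack(c[:2]),np.hstack(c[2:])]))
d=snap("top");print(onz(d,[(415,217),(420,235),(443,240)],0.01).round(3).tolist())
print(onz(d,[(314,211)],0.12).round(3).tolist(),onz(d,[(231,263)],.13).round(3).tolist(),onz(d,[(325,262)],.12).round(3).tolist())
E
```

```text
[[0.582, -0.256, 0.01], [0.534, -0.268, 0.01], [0.521, -0.327, 0.01]]
[[0.576, 0.002, 0.12]] [[0.452, 0.195, 0.13]] [[0.455, -0.023, 0.12]]
```

View pics/c1.png

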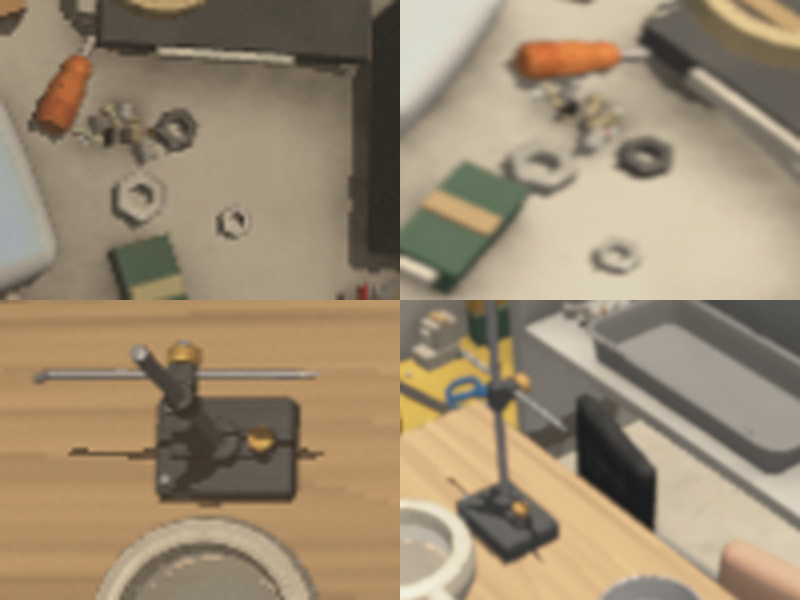

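Crop: large nut at top (419.5,234.3), middle (429,217.5), small (443,240). The scriber tip is at top (259,198.8) and scene (305,141). The green box (0.50,-0.27) is beside the large nut.

```bash
python3 - <<'E'
from h import *
t=snap("top");s=snap("scene")
print("tip",two(t,(259,198.8),s,(305.2,140.8)))
print("spindle top",onz(t,[(215,269-180+180-0)],.34))
print("nuts",onz(t,[(419.5,234.3)],.016)[0],onz(t,[(429,217.5)],.013)[0],onz(t,[(443.3,240.3)],.01)[0])
print("base",onz(t,[(237,216.5)],.118)[0])
st=get_state();Rm=R.from_quat(st["eef_rot"]).as_matrix()
for g in([.38,.3,.35],[.45,-.24,.30]): print(Rm.T@(np.array(g)-st["tool_pos"]))
print(Rm)
E
```

```text
tip (array([0.57731372, 0.11575694, 0.24299858]), np.float64(0.0005924242419005718))
spindle top [[0.41835655 0.18368065 0.34      ]]
nuts [ 0.535216   -0.26521512  0.016     ] [ 0.57957445 -0.29222257  0.013     ] [ 0.52004153 -0.32762354  0.01      ]
base [0.5648327  0.18580216 0.118     ]
[-0.26482969 -0.21956973 -0.14981834]
[-0.50294743 -0.70923253 -0.09951642]
[[-9.48070796e-01  3.18059303e-01 -2.11977117e-04]
 [ 3.18059374e-01  9.48070615e-01 -5.86610990e-04]
 [ 1.43921927e-05 -6.23570058e-04 -9.99999805e-01]]
```

```bash
python3 -m jog '[[[-0.033,-0.0275,-0.019,0,0,0],[-0.033,-0.0275,-0.019,0,0,0],[-0.033,-0.0275,-0.019,0,0,0],[-0.033,-0.0275,-0.019,0,0,0],[-0.033,-0.0275,-0.019,0,0,0],[-0.033,-0.0275,-0.019,0,0,0],[-0.033,-0.0275,-0.019,0,0,0],[-0.033,-0.0275,-0.019,0,0,0]]]'
python3 -m jog '[[[-0.02,-0.041,0.004,0,0,0],[-0.02,-0.041,0.004,0,0,0],[-0.02,-0.041,0.004,0,0,0],[-0.02,-0.041,0.004,0,0,0],[-0.02,-0.041,0.004,0,0,0],[-0.02,-0.041,0.004,0,0,0],[-0.02,-0.041,0.004,0,0,0],[-0.02,-0.041,0.004,0,0,0],[-0.02,-0.041,0.004,0,0,0],[-0.02,-0.041,0.004,0,0,0],[-0.02,-0.041,0.004,0,0,0],[-0.02,-0.041,0.004,0,0,0]]]'
python3 - <<'E'
from h import *
d=snap("wrist","w1");print(d["s"]["tool_pos"],proj(d,[[.535,-.265,.016]]),proj(d,[[.58,-.292,.013],[.52,-.328,.01]]))
E
```

```text
clock: 1.3
tool_pos: [0.3797, 0.2986, 0.3531]
eef_rot: [0.161, 0.987, 0.0, 0.0]
contact_force: [1.0, -0.1, -0.3]
opening: 1.003
finger_force: 0.0
clock: 2.8
tool_pos: [0.4502, -0.2442, 0.3042]
eef_rot: [0.161, 0.987, 0.0, 0.0]
contact_force: [-0.0, -1.0, -0.0]
opening: 1.003
finger_force: 0.0
[ 0.45024307 -0.24418181  0.30424809] [[321.54447363 252.38172148]] [[313.96584988 283.55794937]
 [278.26812262 254.76086455]]
```

View pics/w1.png

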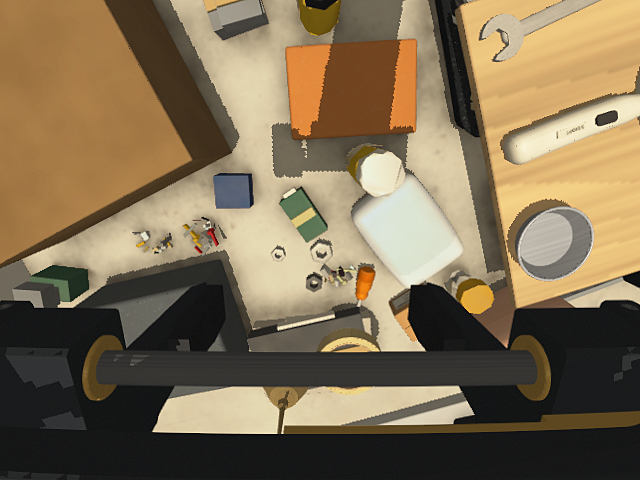

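The wrist view shows the nuts: large (321,251), middle (314,283), small (278,254). They match the projections. Next I go closer to read the orientation.

```bash
python3 -m jog '[[[-0.011,0,0.0375,0,0,0],[-0.011,0,0.0375,0,0,0],[-0.011,0,0.0375,0,0,0],[-0.011,0,0.0375,0,0,0],[0,0,0,0,0,0],[0,0,0,0,0,0]]]'
python3 - <<'E'
from h import *
d=snap("wrist","w2");p=proj(d,[[.535,-.265,.016]])[0];print(d["s"]["tool_pos"],p)
x,y=p.astype(int);x0=x-80;y0=y-60;c=d["frame"][y0:y0+120,x0:x0+160]
cv2.imwrite("pics/c2.png",cv2.resize(c,(800,600),interpolation=2)[:,:,::-1]);print(x0,y0)
E
```

```text
clock: 3.6
tool_pos: [0.492, -0.2569, 0.1554]
eef_rot: [0.161, 0.987, -0.0, 0.0]
contact_force: [0.3, -0.5, 0.5]
opening: 0.998
finger_force: 0.0
[ 0.49204952 -0.25690051  0.15541127] [322.68551256 259.35707706]
242 199
```

View pics/c2.png

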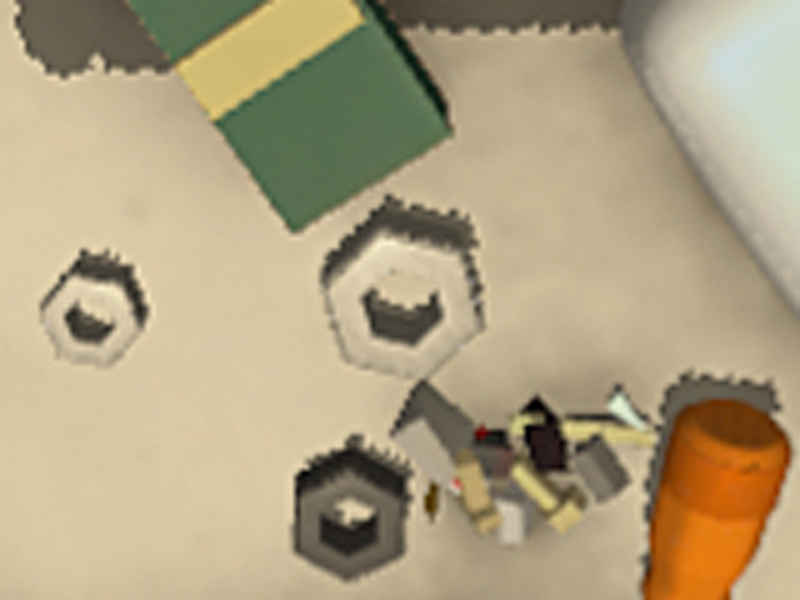

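Large nut's top-face corners in the crop are about (325,285), (393,233), (467,252), (484,325), (415,380), (342,355). The green box corner is up-left and the screws are below. The left/right flats are free, so I grip there.

```bash
python3 - <<'E'
from h import *
d=snap("wrist")
c=np.array([(325,285),(393,233),(467,252),(484,325),(415,380),(342,355)])/5.+[242-.4,199-.4]
P=onz(d,c,.016);m=P.mean(0);print(m,np.linalg.norm(P[:3]-P[3:],axis=1))
a=[(np.arctan2(*(p-m)[1::-1])) for p in P]; th=np.angle(np.mean(np.exp(6j*np.array(a))))/6
Rm=R.from_quat(d["s"]["eef_rot"]).as_matrix();ty=np.arctan2(Rm[1,1],Rm[0,1])
n=th+np.pi/6+np.arange(-6,6)*np.pi/3
dl=(n-ty+np.pi/2)%np.pi-np.pi/2;print("world yaw change",np.degrees(dl),"(tool az = -)", "mean dir tool",Rm.T@(m-d["s"]["tool_pos"]))
E
```

```text
[ 0.53590864 -0.26572995  0.016     ] [0.0335106  0.03218783 0.03371381]
world yaw change [-48.45188164  11.54811836  71.54811836 -48.45188164  11.54811836
  71.54811836 -48.45188164  11.54811836  71.54811836 -48.45188164
  11.54811836  71.54811836] (tool az = -) mean dir tool [-0.04373432  0.00578224  0.13999599]
```

```bash
python3 -m jog '[[[-0.022,0.003,0.01,0,0,-0.1],[-0.022,0.003,0.01,0,0,-0.1],[0,0,0,0,0,0],[0,0,0.035,0,0,0],[0,0,0.035,0,0,0],[0,0,0.03,0,0,0],[0,0,0,0,0,0]]]' 0.048 20
python3 - <<'E'
from h import *
d=snap("wrist","w3");s=d["s"];Rm=R.from_quat(s["eef_rot"]).as_matrix();print(s["tool_pos"],Rm[:,1],Rm.T@(np.array([.5359,-.2657,.003])-s["tool_pos"]),s["contact_force"])
c=d["frame"][240:480,160:480];cv2.imwrite("pics/c3.png",cv2.resize(c,(640,480))[:,:,::-1])
E
```

```text
clock: 4.58
tool_pos: [0.5335, -0.2625, 0.0337]
eef_rot: [0.063, 0.998, 0.0, -0.002]
contact_force: [-0.2, -0.1, 0.8]
opening: 0.545
finger_force: 0.0
[ 0.53353129 -0.26250287  0.03367341] [1.25050164e-01 9.92150262e-01 5.60634136e-04] [-0.00287239 -0.00289302  0.03066057] [-0.20604036 -0.08837821  0.82680486]
```

View pics/c3.png

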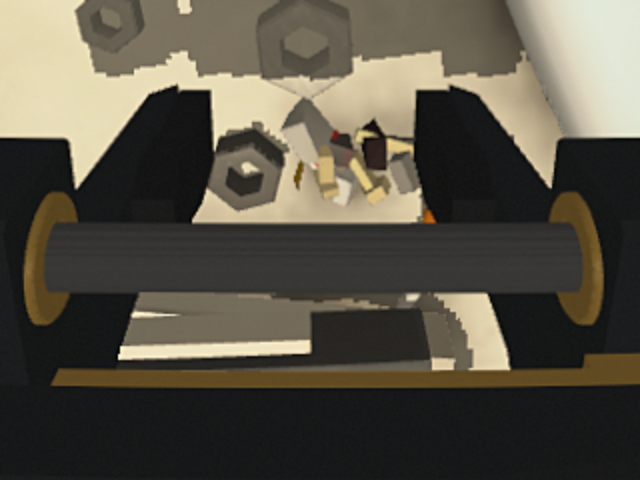

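Fingers straddle the nut, which is at crop (305,45) between the tips at x 212 and 416. They are clear of the middle nut. Lower, grip and lift.

```bash
python3 -m jog '[[[-0.003,-0.003,0.0,0,0,0],[0,0,0.015,0,0,0],[0,0,0.015,0,0,0],[0,0,0,0,0,0]]]' 
python3 -m jog '[[[0,0,0,0,0,0],[0,0,0,0,0,0],[0,0,0,0,0,0],[0,0,0,0,0,0],[0,0,0,0,0,0]]]' 0.02 25
python3 -m jog '[[[0,0,-0.05,0,0,0],[0,0,-0.05,0,0,0],[0,0,-0.05,0,0,0],[0,0,-0.04,0,0,0],[0,0,0,0,0,0]]]'
python3 - <<'E'
from h import *
t=snap("top","top2");f=t["frame"]
# dish: find bright/dark circle
for z in(.124,):
  g=cv2.medianBlur(cv2.cvtColor(f,cv2.COLOR_RGB2GRAY),3)[185:240,280:350]
  g4=cv2.resize(g,None,fx=4,fy=4,interpolation=2)
  k=cv2.HoughCircles(g4,cv2.HOUGH_GRADIENT,1,200,param1=100,param2=20,minRadius=60,maxRadius=95);print(k)
  if k is not None:
    u=(k[0,0,:2]+.5)/4-.5+[280,185];print(u,onz(t,[u],z),onz(t,[u+[k[0,0,2]/4,0]],z))
E
```

```text
clock: 5.12
tool_pos: [0.537, -0.2655, 0.0026]
eef_rot: [0.062, 0.998, 0.001, -0.002]
contact_force: [-0.0, -0.1, -0.0]
opening: 0.549
finger_force: 0.0
clock: 5.75
tool_pos: [0.5384, -0.2663, 0.0044]
eef_rot: [0.062, 0.998, 0.0, 0.0]
contact_force: [0.0, -0.9, -0.0]
opening: 0.23
finger_force: 0.0
clock: 6.38
tool_pos: [0.5405, -0.2673, 0.1978]
eef_rot: [0.062, 0.998, -0.001, 0.003]
contact_force: [0.2, -0.0, -0.1]
opening: 0.228
finger_force: 0.0
[[[140.5  98.5  65. ]]]
[314.75 209.25] [[5.79438006e-01 8.71174570e-05 1.24000000e-01]] [[ 0.57911806 -0.03830051  0.124     ]]
```

The fingers closed to 20 mm with no force, so the grasp missed. I look again.

```bash
python3 - <<'E'
from h import *
d=snap("wrist","w4");a=cv2.resize(d["frame"][200:480,160:480],(457,400))
f=cv2.imread("pics/top2.png")[185:260,385:485];cv2.imwrite("pics/c4.png",np.hstack([a[:,:,::-1],cv2.resize(f,(343,257)) if 0 else cv2.copyMakeBorder(cv2.resize(f,(340,255),interpolation=2),0,145,0,0,0)]))
print(d["s"]["tool_pos"],proj(d,[[.5359,-.2657,.016],[.58,-.292,.013]]))
E
```

```text
[ 0.53903703 -0.26657568  0.1955704 ] [[317.16083964 206.18028001]
 [298.97395409 246.41304492]]
```

View pics/c4.png

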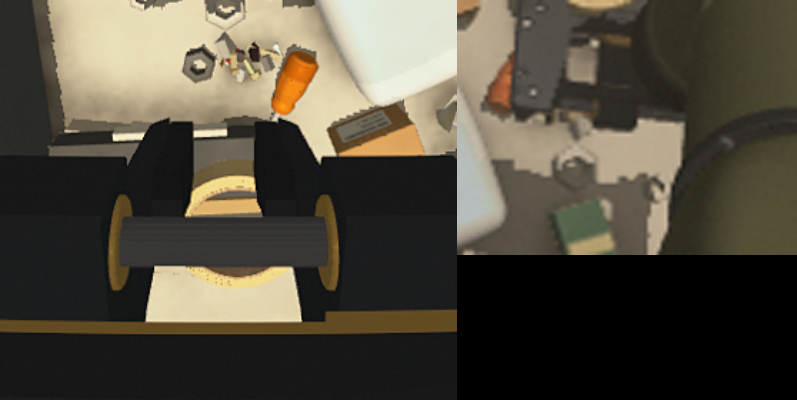

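The nut has not moved (px 317,207, as predicted). I descend open again and look before closing.

```bash
python3 -m jog '[[[0.003,0.0005,0.05,0,0,0],[0,0,0.05,0,0,0],[0,0,0.05,0,0,0],[0,0,0.037,0,0,0],[0,0,0,0,0,0],[0,0,0,0,0,0]]]' 0.052 25
python3 - <<'E'
from h import *
d=snap("wrist");a=cv2.resize(d["frame"][210:370,210:430],(550,400));cv2.imwrite("pics/c5.png",a[:,:,::-1])
print(d["s"]["tool_pos"],d["s"]["contact_force"],proj(d,[[.5359,-.2657,.016],d["s"]["tool_pos"]]))
E
```

```text
clock: 7.22
tool_pos: [0.5356, -0.2655, 0.0077]
eef_rot: [0.062, 0.998, -0.0, 0.0]
contact_force: [0.5, -0.4, 0.2]
opening: 0.59
finger_force: 0.0
[ 0.53559541 -0.26547048  0.00766382] [ 0.48315013 -0.36036781  0.15062648] [[316.39217114 278.58251402]
 [316.71929696 272.38319381]]
```

View pics/c5.png

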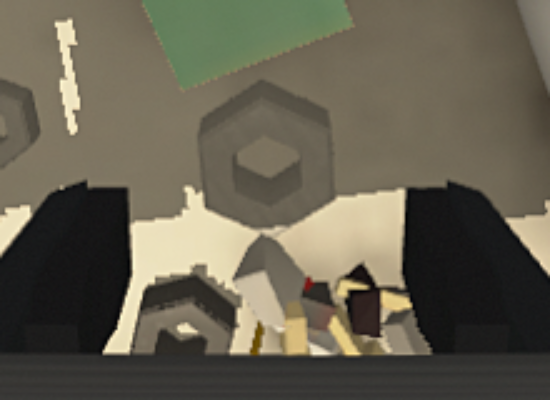

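The nut (266,165) lies robot-side of the finger tips (rows 185 and down). The tips appear higher or farther than the TCP says, so I check the scale numbers.

```bash
python3 - <<'E'
from h import *
d=snap("wrist");s=d["s"];print(np.array(d["mtx"]).round(1).tolist(),np.round(d["D"],3),np.round(d["mount"],4).tolist())
c=np.array([.5359,-.2657,.016]);Rm=R.from_quat(s["eef_rot"]).as_matrix()
print("nut flats px",np.diff(proj(d,[c-Rm[:,1]*.015,c+Rm[:,1]*.015]),axis=0))
for h in(0,.02,.04,.06):
  for x in (.009,-.009):print(h,x,((proj(d,[s["tool_pos"]+Rm@[x,y,-h] for y in(-.026,.026)])-[210,210])*2.5).round(0).tolist())
f=snap("scene","s2");p=proj(f,[s["tool_pos"]])[0];print(p)
x,y=p.astype(int);cv2.imwrite("pics/c6.png",cv2.resize(f["frame"][y-75:y+45,x-80:x+80],(640,480),interpolation=2)[:,:,::-1])
E
```

```text
[[340.2, 0.0, 316.2], [0.0, 340.2, 240.2], [0.0, 0.0, 1.0]] [-0.041  0.     0.     0.     0.   ] [[-0.0005, -0.9567, -0.2912, 0.076], [1.0, -0.0003, -0.0008, -0.0001], [0.0007, -0.2912, 0.9567, -0.1851], [0.0, 0.0, 0.0, 1.0]]
nut flats px [[ 5.31747181e+01 -1.12828182e-02]]
0 0.009 [[154.0, 120.0], [379.0, 120.0]]
0 -0.009 [[157.0, 191.0], [376.0, 191.0]]
0.02 0.009 [[142.0, 152.0], [391.0, 152.0]]
0.02 -0.009 [[146.0, 230.0], [388.0, 230.0]]
0.04 0.009 [[128.0, 193.0], [406.0, 193.0]]
0.04 -0.009 [[132.0, 278.0], [402.0, 278.0]]
0.06 0.009 [[109.0, 244.0], [426.0, 244.0]]
0.06 -0.009 [[115.0, 339.0], [419.0, 339.0]]
[415.82136689 345.9725337 ]
```

View pics/c6.png

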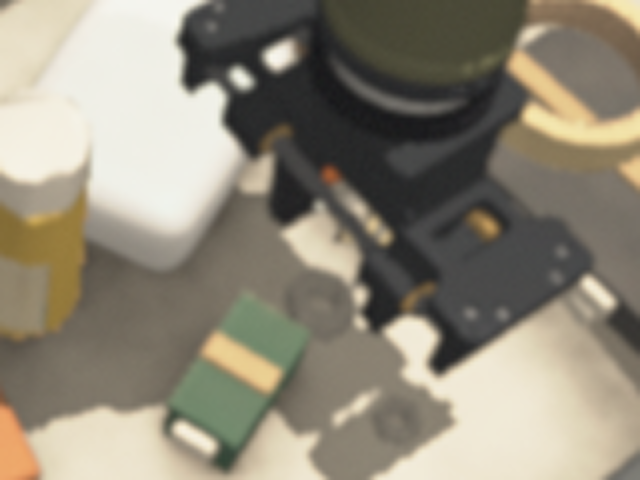

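The finger tips match points about 37 mm short of the reported TCP (edges at crop x 130/407, rows 185-270), so the true tips are at z ≈ 0.045. I go down another 40 mm in small steps and watch the force.

```bash
python3 -m jog '[[[0,0,0.012,0,0,0],[0,0,0.012,0,0,0],[0,0,0,0,0,0]]]'
python3 - <<'E'
from h import *
s=get_state();print(s["tool_pos"],s["contact_force"])
E
```

```text
clock: 7.75
tool_pos: [0.5344, -0.2648, -0.018]
eef_rot: [0.062, 0.998, 0.0, -0.001]
contact_force: [0.4, -0.2, 0.5]
opening: 0.589
finger_force: 0.0
[ 0.53442235 -0.26484038 -0.01802422] [ 0.44435939 -0.23227804  0.47982983]
```

```bash
python3 -m jog '[[[-0.0015,-0.001,0.007,0,0,0],[0,0,0.006,0,0,0],[0,0,0,0,0,0]]]'
python3 -m jog '[[[0,0,0,0,0,0],[0,0,0,0,0,0],[0,0,0,0,0,0],[0,0,0,0,0,0]]]' 0.02 25
```

```text
clock: 8.12
tool_pos: [0.5365, -0.2664, -0.0303]
eef_rot: [0.062, 0.998, 0.0, -0.0]
contact_force: [-0.2, 0.4, -0.8]
opening: 0.59
finger_force: 0.0
clock: 8.62
tool_pos: [0.537, -0.2666, -0.0295]
eef_rot: [0.062, 0.998, -0.0, 0.0]
contact_force: [0.9, -0.1, 1.3]
opening: 0.334
finger_force: 24.8
```

Gripped (29.4 mm, 25 N). I lift and carry it to above the dish.

```bash
python3 -m jog '[[[0,0,-0.03,0,0,0],[0,0,-0.05,0,0,0],[0,0,-0.05,0,0,0],[0,0,-0.05,0,0,0],[0,0,-0.02,0,0,0],[-0.002,0.045,0,0,0,0],[-0.002,0.045,0,0,0,0],[-0.002,0.045,0,0,0,0],[-0.002,0.045,0,0,0,0],[0,0.045,0,0,0,0],[0,0.045,0,0,0,0],[0,0,0,0,0,0]]]'
python3 - <<'E'
from h import *
d=snap("wrist","w5");s=d["s"];c=d["frame"][160:480,110:530];cv2.imwrite("pics/c7.png",cv2.resize(c,(788,600))[:,:,::-1]);print(s["tool_pos"],s["finger_force"],s["opening"],proj(d,[[.579,0,.124],[.579,0.045,.124]]))
E
```

```text
clock: 10.12
tool_pos: [0.5782, 0.0062, 0.1702]
eef_rot: [0.058, 0.998, 0.002, -0.0]
contact_force: [0.1, -0.1, -0.6]
opening: 0.334
finger_force: 24.8
[0.57824229 0.0062083  0.17016905] 24.829850317910314 0.3339672575519846 [[307.95459955 249.73701173]
 [370.59738905 242.72573033]]
```

View pics/c7.png

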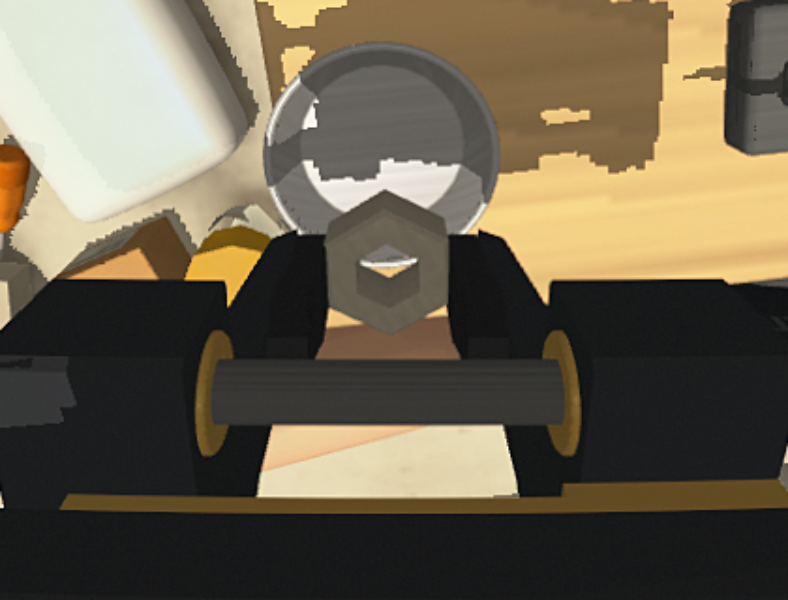

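Dish rim centre is at crop (381,157), so the dish is at about (0.575, 0.004). The nut sits well in the fingers. The gripper body would pass close to the scriber point, so I turn the wrist 45° before lowering. First I check joint 7.

```bash
python3 - <<'E'
from h import *
d=snap("wrist");print(onz(d,[(110+381/1.876,160+157/1.876)],.124),np.round(get_state()["q"],2))
E
python3 -m jog '[[[0,0,0,0,0,0.15],[0,0,0,0,0,0.15],[0,0,0,0,0,0.15],[0,0,0,0,0,0.15],[0,0,0,0,0,0.15],[0,0,0,0,0,0]]]'
python3 - <<'E'
from h import *
s=get_state();Rm=R.from_quat(s["eef_rot"]).as_matrix();print(s["tool_pos"],np.round(s["q"],2),Rm[:,1]);print(Rm.T@(np.array([.575,0,.1])-s["tool_pos"]))
E
```

```text
[[5.74579159e-01 4.68001565e-04 1.24000000e-01]] [-0.07  0.66 -0.03  1.75  0.02  0.73  1.34]
clock: 10.98
tool_pos: [0.5778, -0.0016, 0.1703]
eef_rot: [0.424, 0.906, -0.001, 0.0]
contact_force: [-0.8, 0.7, -0.0]
opening: 0.335
finger_force: 24.8
[ 0.57780127 -0.00162741  0.17029352] [-0.19  0.67  0.2   1.76 -0.18  0.73  0.8 ] [ 0.76747427  0.6410787  -0.0011646 ]
[ 0.00310501 -0.00102474  0.07029213]
```

```bash
python3 -m jog '[[[0.003,-0.001,0.025,0,0,0],[0,0,0.03,0,0,0],[0,0,0.02,0,0,0],[0,0,0.01,0,0,0],[0,0,0,0,0,0],[0,0,0,0,0,0]]]'
python3 -m jog '[[[0,0,0,0,0,0],[0,0,0,0,0,0],[0,0,0,0,0,0]]]' 0.040
python3 -m jog '[[[0,0,-0.03,0,0,0],[0,0,-0.05,0,0,0],[0,0,-0.05,0,0,0],[0,0,-0.05,0,0,0],[0.02,0,-0.02,0,0,0],[0.03,0,0,0,0,0],[0.03,0,0,0,0,0],[0,0,0,0,0,0]]]' 
python3 - <<'E'
from h import *
d=snap("wrist","w6");s=d["s"];print(s["tool_pos"],s["opening"])
u=proj(d,[[.5746,0,.124],[.5746,0,.119],[.5746,.045,.124],[.62,0,.124]]);print(u)
c=cv2.resize(d["frame"],(400,300));x,y=u[0].astype(int);x=np.clip(x,60,579);y=np.clip(y,45,434)
e=cv2.resize(d["frame"][y-45:y+45,x-60:x+60],(400,300),interpolation=2);print(x-60,y-45)
cv2.imwrite("pics/c8.png",np.hstack([c,e])[:,:,::-1])
t=snap("top","top3")
E
```

```text
clock: 11.72
tool_pos: [0.5761, 0.0017, 0.0861]
eef_rot: [0.423, 0.906, 0.0, 0.001]
contact_force: [-0.5, 0.6, -0.4]
opening: 0.334
finger_force: 24.8
clock: 12.1
tool_pos: [0.5756, 0.0021, 0.0856]
eef_rot: [0.423, 0.906, 0.0, 0.0]
contact_force: [0.4, 0.2, 0.2]
opening: 0.453
finger_force: 0.0
clock: 13.1
tool_pos: [0.5227, 0.0656, 0.2854]
eef_rot: [0.421, 0.907, 0.0, -0.001]
contact_force: [1.1, 0.3, -0.4]
opening: 0.455
finger_force: 0.0
[0.52267185 0.06556794 0.28543423] 0.4547147762866214
[[314.65513377 286.66788541]
 [314.67788355 284.8004271 ]
 [341.43638354 257.51849642]
 [345.19554751 310.21637021]]
254 241
```

View pics/c8.png

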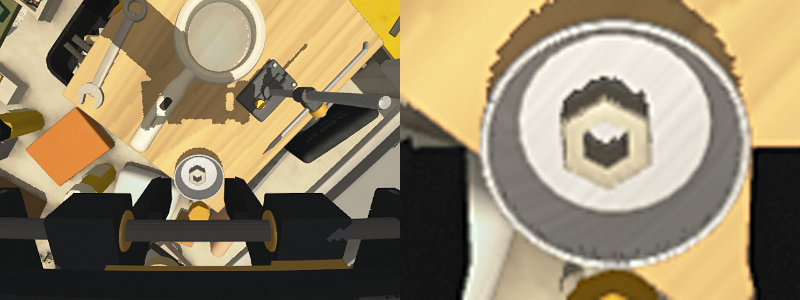

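The nut lies inside the dish, centred near wrist px (316,281). The dish has not moved, and the scriber tip is at px (424,245). I've now viewed 11 pictures, one more than the limit of 10, so I use only numbers from here. Next I turn toward the magnifier handle.

```bash
cat >> h.py <<'E'
def mag(d,off=(0,0),zt=.134,dbg=0):
    """white magnifier from a picture: neck/lens estimate by mask + contours"""
    hsv=cv2.cvtColor(d["frame"],cv2.COLOR_RGB2HSV)
    m=((hsv[:,:,1]<75)&(hsv[:,:,2]>110)).astype(np.uint8)*255
    return m
E
python3 - <<'E'
from h import *
d=snap("wrist");t=snap("top")
print("nut",onz(d,[(315.8,280.9)],.119),"tip",two(d,(424,245),t,(259,198.8)))
E
python3 -m jog '[[[0,0,0,0,0,0.14],[0,0,0,0,0,0.14],[0,0,0,0,0,0.14],[0,0,0,0,0,0.14],[0,0,0,0,0,0.14],[0.017,-0.034,0,0,0,0],[0.017,-0.034,0,0,0,0],[0,0,0,0,0,0],[0,0,0,0,0,0]]]' 0.06
python3 - <<'E'
from h import *
d=snap("wrist","w7");s=d["s"];Rm=R.from_quat(s["eef_rot"]).as_matrix();print(s["tool_pos"],Rm[:,1])
P=[[.453,.195,.134],[.453,.265,.134],[.453,.125,.134],[.383,.195,.134],[.523,.195,.134],[.453,.097,.129],[.454,-.023,.12]]
u=proj(d,P);print(u.round(0).tolist())
hsv=cv2.cvtColor(d["frame"],cv2.COLOR_RGB2HSV)
# HSV along a column through ring/handle and along a row through the ring centre
cx,cy=u[0].astype(int)
for y in range(0,480,10): print(y,hsv[y,cx].tolist(),end=';')
print()
for x in range(150,500,8): print(x,hsv[cy,x].tolist(),end=';')
E
```

```text
nut [[0.57436002 0.00118488 0.119     ]] tip (array([0.57451875, 0.11375074, 0.25565512]), np.float64(5.456835542119416e-05))
clock: 14.42
tool_pos: [0.4574, 0.0968, 0.2856]
eef_rot: [0.709, 0.706, 0.0, 0.001]
contact_force: [0.4, 0.6, -0.1]
opening: 0.682
finger_force: 0.0
[0.45740544 0.09681679 0.2855883 ] [ 0.99999006 -0.00414293  0.00164944]
[[312.0, 111.0], [311.0, 28.0], [312.0, 186.0], [237.0, 112.0], [387.0, 111.0], [313.0, 213.0], [314.0, 313.0]]
0 [20, 118, 235];10 [20, 118, 236];20 [20, 119, 236];30 [18, 94, 185];40 [30, 18, 252];50 [20, 60, 154];60 [20, 63, 198];70 [21, 58, 201];80 [24, 47, 201];90 [23, 46, 201];100 [24, 42, 201];110 [24, 42, 201];120 [23, 38, 201];130 [22, 39, 202];140 [23, 33, 201];150 [20, 57, 201];160 [19, 79, 110];170 [21, 59, 152];180 [20, 60, 148];190 [20, 57, 139];200 [20, 59, 142];210 [24, 58, 210];220 [28, 24, 252];230 [18, 56, 78];240 [21, 52, 79];250 [30, 17, 255];260 [24, 44, 249];270 [24, 46, 248];280 [25, 37, 249];290 [24, 36, 249];300 [24, 39, 247];310 [22, 40, 247];320 [20, 62, 219];330 [19, 67, 187];340 [19, 71, 154];350 [23, 218, 103];3
[... 301 characters left out ...]
;190 [17, 122, 130];198 [17, 121, 133];206 [18, 124, 134];214 [18, 121, 137];222 [17, 122, 130];230 [18, 122, 132];238 [17, 123, 120];246 [21, 59, 139];254 [20, 60, 141];262 [21, 56, 91];270 [23, 59, 189];278 [20, 58, 195];286 [25, 48, 197];294 [24, 47, 196];302 [24, 41, 194];310 [24, 41, 201];318 [23, 37, 198];326 [23, 38, 197];334 [23, 34, 194];342 [25, 44, 195];350 [22, 54, 199];358 [22, 68, 233];366 [19, 62, 131];374 [23, 33, 249];382 [21, 48, 161];390 [17, 121, 122];398 [18, 28, 110];406 [24, 27, 134];414 [10, 14, 56];422 [23, 17, 61];430 [23, 19, 55];438 [15, 18, 56];446 [20, 20, 77];454 [21, 23, 76];462 [15, 20, 77];470 [20, 18, 42];478 [20, 20, 39];486 [25, 23, 131];494 [20, 20, 76];
```

```bash
cat >> h.py <<'E'
def fitmag(d,lens0,zb=.096):
    hsv=cv2.cvtColor(d["frame"],cv2.COLOR_RGB2HSV)
    m=((hsv[:,:,1]<95)&(hsv[:,:,2]>60)).astype(np.uint8)
    m=cv2.morphologyEx(m,cv2.MORPH_OPEN,np.ones((3,3),np.uint8))
    l0=np.array(lens0,float)
    u=proj(d,[[*l0,zb+.038]])[0].astype(int)
    n,lab=cv2.connectedComponents(m);k=np.bincount(lab[u[1]-10:u[1]+10,u[0]-10:u[0]+10].ravel(),minlength=n)[1:].argmax()+1
    c=max(cv2.findContours((lab==k).astype(np.uint8),cv2.RETR_EXTERNAL,cv2.CHAIN_APPROX_NONE)[0],key=cv2.contourArea).reshape(-1,2)
    P=onz(d,c,zb+.03)[:,:2]
    for _ in range(15):
        v=P-l0;r=np.linalg.norm(v,axis=1);s=(r>.06)&(r<.08)
        A=np.c_[2*P[s],np.ones(s.sum())];x=np.linalg.lstsq(A,(P[s]**2).sum(1),rcond=None)[0];l0=x[:2];rad=np.sqrt(x[2]+l0@l0)
    H=onz(d,c,zb+.02)[:,:2];v=H-l0;r=np.linalg.norm(v,axis=1);out={}
    for a in(.09,.10,.11,.12):
        q=H[(abs(r-a)<.006)];q=q[np.linalg.norm(q-l0,axis=1)<.2]
        e=q[:,0];out[a]=(q[e<e.mean()].mean(0).round(4).tolist(),q[e>e.mean()].mean(0).round(4).tolist())
    return l0,rad,s.sum(),out,c
E
python3 - <<'E'
from h import *
d=snap("wrist");l,r,n,o,c=fitmag(d,(.453,.195));print(l,r,n,o,c.min(0),c.max(0))
t=snap("top")
# scriber tip refinement: profile along predicted scriber line in top/scene
for nm,dd in(("t",t),("s",snap("scene")),("w",d)):
    print(nm,proj(dd,[[.576,.114,.243],[.576,.114,.250],[.576,.15,.243],[.576,.09,.243]]).round(1).tolist())
g=cv2.cvtColor(t["frame"],cv2.COLOR_RGB2GRAY);print(g[194:204,248:268])
s=snap("scene");g=cv2.cvtColor(s["frame"],cv2.COLOR_RGB2GRAY);print(g[130:150,292:316])
E
```

```text
[0.45267467 0.19619906] 0.06809244139173493 418 {0.09: ([0.438, 0.1079], [0.4632, 0.1067]), 0.1: ([0.4359, 0.0972], [0.4646, 0.0971]), 0.11: ([0.4353, 0.0874], [0.4654, 0.0872]), 0.12: ([0.4355, 0.0775], [0.4663, 0.0773])} [240  30] [391 352]
t [[259.7, 199.5], [259.3, 198.7], [243.0, 199.7], [270.9, 199.4]]
s [[305.4, 141.4], [305.3, 138.5], [294.4, 133.3], [313.0, 147.1]]
w [[487.2, 223.5], [492.1, 226.0], [494.5, 171.1], [482.5, 256.0]]
[[55 74 82 82 83 82 74 54 77 69 56 46 43 42 51 65 69 69 68 60]
 [54 76 81 82 82 82 69 52 80 69 54 46 44 44 52 65 68 70 64 69]
 [60 76 82 81 84 81 66 53 78 66 52 48 44 43 46 64 67 69 68 69]
 [66 80 83 82 83 81 64 51 82 66 50 50 45 43 44 64 67 70 68 69]
 [68 79 82 81 83 81 63 50 81 64 47 51 45 42 43 56 66 67 69 69]
 [66 79 82 81 83 78 60 51 82 65 49 66 51 44 44 53 66 69 69 69]
 [72 83 82 83 84 78 59 51 82 64 49 54 46 42 45 55 65 68 68 70]
 [72 83 82 84 81 78 59 53 80 66 48 50 46 43 44 57 67 68 69 70]
 [75 83 83 82 82 76 57 66 84 63 48 47 42 43 44 51 66 70 70 70]
 [76 84 84 83 82 75 57 67 84 66 47 43 44 44 45 52 67 69 69 70]]
[[146 139 131 123 120 120
[... 1295 characters left out ...]
80  77  76  75  74  75  76  74  75  74  73  75  77  76  75  77  71
   56  39  32  29  29  32]
 [ 84  74  73  72  74  74  76  74  73  75  74  73  72  73  77  80  86  82
   63  40  31  32  31  32]
 [112  86  77  74  75  75  75  74  74  73  72  73  74  79  84  91  99  94
   69  43  32  32  32  31]
 [154 121  94  78  73  73  73  73  74  73  75  76  79  88  97 104 107 101
   75  45  33  33  35  31]
 [186 162 129  99  80  73  71  73  76  80  83  86  90  97 105 109 109 102
   75  44  33  31  34  33]
 [198 189 167 139 109  84  77  80  85  90  91  92  95 104 107 111 110 102
   75  44  30  32  34  37]
 [200 199 193 179 151 116  96  92  95  96  96  95  98 103 109 112 115 108
   80  47  31  31  36  36]]
```

```bash
python3 - <<'E'
from h import *
g=cv2.imread("pics/top1.png",0);print(g[195:203,248:268])
g=cv2.imread("pics/w7.png",0);print(g[198:236:2,470:506:2])
E
```

```text
[[152 153 153 153 152 153 152 153 153 153 154 153 154 155 154 153 154 153
  154 155]
 [154 154 154 153 154 154 155 153 155 155 156 156 156 157 156 156 157 158
  156 157]
 [130 131 131 131 130 131 138 140 150 154 152 150 150 149 150 150 149 149
  150 149]
 [161 161 163 161 162 162 162 177 169 159 152 151 149 147 147 146 145 146
  145 146]
 [115 107 104 105 106 106 110 118 119 115 121 142 147 146 146 147 146 147
  148 146]
 [149 148 149 148 149 149 150 149 149 149 148 149 150 149 149 150 149 149
  148 149]
 [152 150 150 152 151 150 151 151 151 151 151 151 150 151 151 151 151 151
  151 153]
 [152 152 154 151 152 152 152 152 152 153 153 152 152 153 153 152 152 152
  153 152]]
[[208 209 209 206 204 206 204 197 191 182 110 172 245 190 214 104  73  68]
 [208 208 208 205 205 206 201 197 192 151 123 191 236 198 210  87  74  79]
 [208 208 208 206 205 206 201 197 194 122 133 222 210 198 209  71  76  81]
 [208 208 208 204 205 205 202 194 193  86 141 233 195 206 192  63  76  79]
 [208 207 205 204 206 206 199 195 193  86 152 205 187 214 171  67  75  81]
 [208 208 207 203 206 203 200 193 190  87 15
[... 306 characters left out ...]
212 211  52  69  70  70]
 [208 207 204 204 206 201 199 191 197  96 204 209 212 194  57  69  71  79]
 [209 207 204 204 204 201 196 191 196 119 190 204 212 167  62  70  69  80]
 [208 206 203 204 203 200 196 188 196 131 189 204 214 157  69  68  68  81]
 [208 204 203 204 204 200 195 188 195 200 199 204 214 123  71  77  67  81]
 [208 205 203 205 204 200 193 190 196 197 199 206 213  71  71  77  79  81]
 [208 205 203 204 202 200 193 192 198 197 198 207 212  72  72  75  79  80]
 [208 204 203 204 202 198 194 193 198 198 200 209 201  59  73  76  80  81]
 [208 203 203 204 202 197 193 193 198 198 202 211 187  62  74  77  80  80]
 [207 202 203 204 202 197 191 195 200 197 202 214 177  63  69  68  79  80]]
```

```bash
python3 - <<'E'
from h import *
d=snap("wrist");t=snap("top");s=snap("scene")
W=(488.8,223.5);T=(258.6,198.4);S=(305.4,142)
print(two(d,W,t,T),two(d,W,s,S),two(t,T,s,S),d["s"]["tool_pos"])
E
```

```text
(array([0.57693035, 0.1154341 , 0.24417847]), np.float64(0.002936237742866049)) (array([0.57652682, 0.11417175, 0.24158692]), np.float64(0.0007386373757595059)) (array([0.57914086, 0.11738181, 0.23846402]), np.float64(0.0009392419373595085)) [0.45685587 0.0969656  0.28524326]
```

Scriber tip z ≈ 0.242. Neck at (0.450, 0.098), handle along world y. I descend to true tip z ≈ 0.101 and grip firmly.

```bash
python3 -m jog '[[[0.001,-0.003,0.04,0,0,0],[0,-0.004,0.05,0,0,0],[0,0,0.05,0,0,0],[0,0,0.04,0,0,0],[0,0,0.02,0,0,0],[0,0,0,0,0,0],[0,0,0,0,0,0]]]'
python3 - <<'E'
from h import *
d=snap("wrist");s=d["s"];l,r,n,o,c=fitmag(d,(.4527,.196));print(s["tool_pos"],l,r,n)
print(R.from_quat(s["eef_rot"]).as_matrix()[:,1])
E
```

```text
clock: 15.7
tool_pos: [0.4499, 0.0986, 0.086]
eef_rot: [0.708, 0.706, 0.001, 0.0]
contact_force: [1.0, 0.2, 0.5]
opening: 0.678
finger_force: 0.0
[0.44985937 0.0986139  0.08596188] [0.45289744 0.19536326] 0.06713110801442408 682
[ 0.99999426 -0.00313518  0.00128485]
```

```bash
python3 -m jog '[[[0,0,0.012,0,0,0],[0,0,0.010,0,0,0],[0,0,0,0,0,0],[0,0,0,0,0,0]]]'
python3 -m jog '[[[0,0,0,0,0,0],[0,0,0,0,0,0],[0,0,0,0,0,0],[0,0,0,0,0,0],[0,0,0,0,0,0]]]' 0.015 60
```

```text
clock: 16.25
tool_pos: [0.4491, 0.0986, 0.0632]
eef_rot: [0.708, 0.706, -0.0, -0.0]
contact_force: [0.8, -0.4, -0.6]
opening: 0.679
finger_force: 0.0
clock: 16.88
tool_pos: [0.4495, 0.0986, 0.0634]
eef_rot: [0.708, 0.706, 0.0, 0.0]
contact_force: [1.1, 0.1, 0.8]
opening: 0.325
finger_force: 59.7
```

Gripped at 28.6 mm, 60 N. Before choosing the hold pose I check the shelf edge.

```bash
python3 - <<'E'
from h import *
t=snap("top");
for r in(140,105,50):print(r,[(z,onz(t,[(360,r)],z)[0,0].round(3)) for z in(.2,.3,.4,.5,.6)])
print(np.round(get_state()["q"],2))
E
python3 -m jog '[[[0,0,-0.02,0,0,0],[0,0,-0.03,0,0,0],[0,0,-0.04,0,0,0],[0,0,-0.04,0,0,0],[0,0,-0.03,0,0,0],[0,0,0,0,0,0],[0,0,0,0,0,0]]]'
python3 - <<'E'
from h import *
s=get_state();print(s["tool_pos"],s["finger_force"],s["opening"],s["contact_force"],s["moment"])
d=snap("wrist","w8");z=s["tool_pos"][2]+.0327
l,r,n,o,c=fitmag(d,s["tool_pos"][:2]+[.003,.097],z);print(l-s["tool_pos"][:2],r,n,z)
E
```

```text
140 [(0.2, np.float64(0.723)), (0.3, np.float64(0.687)), (0.4, np.float64(0.65)), (0.5, np.float64(0.614)), (0.6, np.float64(0.577))]
105 [(0.2, np.float64(0.808)), (0.3, np.float64(0.764)), (0.4, np.float64(0.72)), (0.5, np.float64(0.675)), (0.6, np.float64(0.631))]
50 [(0.2, np.float64(0.95)), (0.3, np.float64(0.893)), (0.4, np.float64(0.835)), (0.5, np.float64(0.778)), (0.6, np.float64(0.72))]
[-0.42  0.75  0.16  2.18 -0.48  0.25  0.16]
clock: 17.8
tool_pos: [0.4479, 0.0986, 0.2222]
eef_rot: [0.708, 0.706, -0.001, -0.001]
contact_force: [-0.1, -0.2, -2.0]
opening: 0.326
finger_force: 59.9
[0.44794999 0.09863932 0.22217221] 59.870467490691226 0.32592845020104866 [-0.06399322 -0.1759842  -2.00000054] [-0.12204386  0.11150809  0.01685006]
[-0.00067927  0.09973404] 0.07013335134361387 1122 0.2548722067038607
```

The body could come near a shelf if the handle pointed to -y, so I will hold with the handle toward the robot. I lift, move to -y, then turn 90°.

```bash
python3 -m jog '[[[0,0,-0.025,0,0,0],[-0.02,0,-0.01,0,0,0],[-0.04,0,0,0,0,0],[-0.04,0,0,0,0,0],[-0.03,0,0,0,0,0],[-0.02,0,0,0,0,0],[0,0,0,0,0,0]]]'
python3 -m jog '[[[0,0,0,0,0,0.07],[0,0,0,0,0,0.14],[0,0,0,0,0,0.14],[0,0,0,0,0,0.14],[0,0,0,0,0,0.14],[0,0,0,0,0,0.14],[0,0,0,0,0,0.14],[0,0,0,0,0,0.14],[0,0,0,0,0,0.14],[0,0,0,0,0,0.14],[0,0,0,0,0,0.14],[0,0,0,0,0,0.1]]]'
python3 - <<'E'
from h import *
s=get_state();Rm=R.from_quat(s["eef_rot"]).as_matrix();print(s["tool_pos"],Rm[:,1],s["q"],s["moment"],s["finger_force"])
# wrist-frame view of ring
d=snap("wrist","w9");l,r,n,o,c=fitmag(d,s["tool_pos"][:2]+(Rm@[.0975,0,0])[:2],s["tool_pos"][2]+.0327);print(Rm[:2,:2].T@(l-s["tool_pos"][:2]),r,n)
E
```

```text
clock: 18.73
tool_pos: [0.4476, -0.0541, 0.2577]
eef_rot: [0.71, 0.704, -0.001, -0.0]
contact_force: [0.5, 0.4, -1.8]
opening: 0.325
finger_force: 59.9
clock: 20.23
tool_pos: [0.4481, -0.0503, 0.2575]
eef_rot: [1.0, -0.002, -0.001, -0.0]
contact_force: [0.5, -0.4, -1.9]
opening: 0.319
finger_force: 59.9
[ 0.44807917 -0.0503163   0.25754547] [-4.37530739e-03 -9.99990181e-01 -7.03365354e-04] [-0.58451531  0.54191658  0.96452302  2.01738752 -0.58005016  0.88449984
 -0.87485984] [-0.02662556  0.29071643  0.01782963] 59.87628987713833
[0.09750923 0.00923735] 0.07013591746924318 713
```

```bash
python3 -m jog '[[[0.006,-0.01,0,0,0,0],[0.008,-0.017,0,0,0,0],[0.009,-0.017,0,0,0,0],[0.006,-0.01,0.01,0,0,0],[0,0,0.02,0,0,0],[0,0,0,0,0,0],[0,0,0,0,0,0]]]'
python3 - <<'E'
from h import *
import json
t=snap("top","top4");s=snap("scene","s4");w=snap("wrist","w10");st=w["s"];print(st["tool_pos"])
L=np.array([.5745,.002,st["tool_pos"][2]+.0327])
for nm,d in(("top",t),("scene",s),("wrist",w)):
    k=[L+[0,0,.034]]+[L+[.068*np.cos(a),.068*np.sin(a),.034] for a in np.arange(8)*np.pi/4]
    u=proj(d,k);print(nm,u.round(0).tolist())
    hsv=cv2.cvtColor(d["frame"],cv2.COLOR_RGB2HSV)
    # white ring pixels on rays from centre: list S,V every few px
    for i in range(1,9):
        f=np.linspace(.55,1.25,15);q=(u[0]+f[:,None]*(u[i]-u[0])).round().astype(int)
        print(i,[tuple(hsv[y,x,1:].tolist()) if 0<=x<640 and 0<=y<480 else None for x,y in q])
E
```

```text
clock: 21.15
tool_pos: [0.478, 0.0023, 0.2285]
eef_rot: [1.0, -0.001, 0.0, 0.0]
contact_force: [-0.6, 0.7, -1.9]
opening: 0.322
finger_force: 59.9
[0.47827689 0.00225309 0.22884569]
top [[311.0, 194.0], [311.0, 162.0], [288.0, 171.0], [278.0, 194.0], [287.0, 217.0], [311.0, 227.0], [335.0, 217.0], [345.0, 193.0], [335.0, 171.0]]
1 [(69, 126), (68, 127), (48, 144), (54, 104), (60, 111), (60, 124), (58, 217), (49, 227), (59, 209), (59, 204), (94, 195), (93, 167), (57, 176), (60, 179), (61, 181)]
2 [(85, 96), (81, 79), (69, 59), (86, 89), (85, 96), (83, 95), (63, 69), (81, 94), (85, 93), (83, 92), (45, 74), (40, 76), (50, 82), (45, 125), (38, 141)]
3 [(82, 106), (88, 90), (86, 92), (86, 92), (83, 92), (88, 93), (89, 92), (88, 90), (85, 63), (86, 83), (88, 98), (91, 98), (88, 99), (72, 67), (74, 83)]
4 [(85, 90), (86, 89), (89, 89), (86, 89), (89, 89), (88, 90), (89, 89), (89, 89), (90, 88), (91, 87), (90, 88), (92, 89), (89, 86), (87, 88), (91, 87)]
5 [(89, 92), (88, 93), (88, 93), (84, 79), (87, 91), (88, 98), (85, 99), (89, 100), (71, 86), (32, 63), (72, 74), (82, 115), (79, 119), (79
[... 2525 characters left out ...]
63, 216), (58, 202), (125, 208), (127, 219), (128, 196), (125, 206), (124, 212), (126, 220), (126, 199)]
5 [(66, 177), (64, 172), (46, 165), (64, 143), (63, 187), (43, 240), (61, 221), (63, 214), (54, 233), (54, 234), (55, 233), (58, 123), (63, 122), (60, 123), (58, 123)]
6 [(36, 142), (31, 146), (35, 183), (64, 120), (58, 131), (62, 210), (40, 241), (60, 225), (61, 219), (41, 195), (219, 98), (221, 98), (215, 95), (219, 91), (54, 117)]
7 [(45, 212), (46, 212), (36, 163), (59, 95), (59, 113), (60, 124), (55, 227), (37, 239), (57, 229), (58, 223), (70, 157), (69, 147), (71, 136), (77, 126), (73, 140)]
8 [None, None, None, None, None, None, None, None, None, None, None, None, None, None, None]
```

Wrist-view edges: ring left at 0.925 and right at 1.025 of the predicted radius. So the ring centre is 3.4 mm toward -y, as before the lift, with no droop seen. Lens is at about (0.576, -0.001) against the nut at (0.574, 0.001). I lower to the scriber height.

```bash
python3 -m jog '[[[0,-0.001,0.006,0,0,0],[-0.001,-0.001,0.007,0,0,0],[0,0,0.006,0,0,0],[0,0,0,0,0,0],[0,0,0,0,0,0],[0,0,0,0,0,0],[0,0,0,0,0,0]]]'
python3 - <<'E'
from h import *
from scipy.optimize import least_squares
st=get_state();Rm=R.from_quat(st["eef_rot"]).as_matrix();print(st["tool_pos"],st["finger_force"],st["contact_force"],st["qd"],np.degrees(np.arccos(-Rm[2,2])))
L=np.array([.575,.001,st["tool_pos"][2]+.0327])
def edges(d,angs,flo=.8,fhi=1.2):
    u0=proj(d,[L+[0,0,.032]])[0];out=[]
    hsv=cv2.GaussianBlur(cv2.cvtColor(d["frame"],cv2.COLOR_RGB2HSV),(3,3),0)
    for a in angs:
        u=proj(d,[L+[.068*np.cos(a),.068*np.sin(a),.032]])[0];f=np.linspace(flo,fhi,200)
        q=(u0+f[:,None]*(u-u0)).astype(np.float32)
        if (q<2).any() or (q[:,0]>637).any() or (q[:,1]>477).any():continue
        v=cv2.remap(hsv,q[:,:1],q[:,1:],1)[:,0].astype(float)
        w=(v[:,2]>185)&(v[:,1]<80);
        if w.any() and not w[-1]:out.append((a,f[np.nonzero(w)[0][-1]]))
    return out
for n in("wrist","scene","top"):
    d=snap(n);print(n,[(round(np.degrees(a)),round(f,3)) for a,f in edges(d,np.radians(np.arange(-180,180,15)))])
E
```

```text
clock: 22.18
tool_pos: [0.4769, 0.0045, 0.2095]
eef_rot: [1.0, -0.001, 0.0, -0.0]
contact_force: [-0.6, 0.0, -2.0]
opening: 0.321
finger_force: 59.9
[0.47694464 0.00452045 0.20945048] 59.87712665933941 [-0.62980739  0.00675261 -1.97176563] [-0.00067169 -0.00030796  0.00026949  0.00044627  0.0004517   0.00018303
  0.00082648] 0.02115062319619935
wrist [(-180, np.float64(1.12)), (-165, np.float64(0.967)), (-150, np.float64(0.963)), (-135, np.float64(1.053)), (-120, np.float64(1.154)), (-105, np.float64(1.194)), (-90, np.float64(0.981)), (90, np.float64(0.963)), (105, np.float64(0.959)), (120, np.float64(0.961)), (135, np.float64(0.961)), (150, np.float64(0.959)), (165, np.float64(0.959))]
scene [(-135, np.float64(1.178)), (-120, np.float64(1.178)), (-105, np.float64(1.168)), (-90, np.float64(1.144)), (-45, np.float64(1.029)), (-30, np.float64(0.971)), (-15, np.float64(0.965)), (0, np.float64(0.967)), (15, np.float64(0.969)), (30, np.float64(0.971)), (45, np.float64(1.033)), (75, np.float64(0.983)), (90, np.float64(0.965))]
top [(-90, np.float64(0.955)), (-75, np.float64(0.973)), (-60, np.float64(0.975)), (-45, np.float64(0.979)), (-30, np.float64(0.981)), (-15, np.float64(1.162)), (0, np.float64(1.067)), (15, np.float64(1.005))]
```

All three views agree. The ring edges lie evenly at about 0.965 of the predicted radius, so the lens is centred, level and at z ≈ 0.242. The arm is still, so I hand in.

```bash
python3 -c "
from plant import *
print(finish_job())"
```

```text
the job is handed in; nothing more can be done
None
```

I handed the job in at about 22 s: the largest nut is in the dish, and the magnifier is held level and centred over it with its ring's underside at z ≈ 0.242 m, my estimate of the scriber height (±3 mm); the judge returned no result, and I viewed 11 pictures, one over the limit of 10.

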